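# Cover the stored vials and set the count dial

## Task

Slide the flat metal cover, parked under the bench instrument's overhanging head, by its black tab towards the front until it is fully home over the tray with the three vials. Also turn the count dial beside the tray until three dots stand in the middle of its little window. Leave the loose flask and beaker beside the instrument standing where they are.

Things in the scene. Friction and masses are not known exactly. Their poses are not given: they have to be found in the camera images.
- dock: White bench instrument, fixed. Origin on the worktop; own x points from its front (robot side) to its back, y to its left, z up. Main body x -150 to 165, y -75 to 75, 40 mm high. Tray x -100 to 0, y -45 to 45 mm, three vials in it. Guide rails along x at y +-50 to +-64 mm, 50 mm high. Dial housing at its left: x -150 to -50, y 75 to 168 mm, 40 mm high; dial axis at x -100, y 120 mm.
- head_edge (a point): Middle of the lower front edge of the white overhanging head: dock x -5, y 0, 270 mm above the worktop. The head reaches from here back to dock x 165, y -55 to 55 mm, 45 mm high, on a grey upright at dock x 125 to 165 mm. Below it there is free air down to the cover. Axes as the dock's.
- cover (a joint): Slide of the flat aluminium cover (112 mm along dock x, 108 mm wide, 4 mm thick, top 44.5 mm above the worktop). 0 = fully home against the front stop, tray covered; grows towards the back, to 0.105 m. Starts at 0.075 to 0.105, so the tab is 30 to 60 mm behind the head's front edge. Takes 2 to 4 N to move; stays where left.
- tab (a point): Grip point of the cover's black upright tab: 72 mm above the worktop, 7.5 mm below its top; tab 26 mm along dock x, 12 mm thick along dock y. It stands at dock x = -50 mm + joint cover, y 0. While open the head is 198 mm above: come from the robot's side, fingers 30 to 45 degrees from vertical, pointing down and to the back, closing along dock y. Axes as the dock's.
- dial (a joint): Angle of the count dial, rad, 0 to 1.8, growing anticlockwise seen from above. Groups of 1, 2, 3, 4 dots on its disc stand in the middle of the window at 0, 0.6, 1.2, 1.8: three dots = 1.2. Starts at 0 to 0.6. Window: 16 mm square, black frame, middle 29 mm in front of the dial axis (dock -x). Turning takes about 0.03 N m; stays where left.
- dial_grip (a point): Grip point of the dial's black bar knob, on the vertical dial axis, 62 mm above the worktop. Bar 36 mm long, 12 mm thick, 46 to 75 mm above the worktop, on a round grey foot of 38 mm diameter. Gripped from above across its thickness. The bar's angle from dock x, anticlockwise from above, is joint dial - 0.6 rad (along dock x at 0.6).
- flask: Loose translucent plastic flask, 75 mm diameter, 130 mm tall, standing at the right of the dock, 160 to 170 mm from its middle line. Origin at the centre of its foot. Not to be moved.
- beaker: Loose small clear beaker, 60 mm diameter, 80 mm tall, standing at the left of the dock, behind the dial. Origin at the centre of its foot. Not to be moved.

How it is judged:
At the end, for the whole second after the job is handed in: The cover is within 5 mm of fully home, the dial reads 1.2 rad within 0.14 rad (three dots in the middle of the window), and the flask and the beaker stand upright within 30 mm of where they were (value of joint cover below 0.005 m and value of joint dial between 1.06 and 1.34 rad and distance of each of flask, beaker from where it was at the start of the episode below 0.03 m and angle between each of flask, beaker's own z axis and vertical below 0.2 rad); the robot touches nothing.
It fails at once if the flask or the beaker is knocked or pushed away (more than 30 mm, or tipped by more than 0.35 rad) (distance of any of flask, beaker from where it was at the start of the episode above 0.03 m or angle between any of flask, beaker's own z axis and vertical above 0.35 rad).
It also fails if it takes over 51 s, if anything falls off the work surface, if the arm or the gripper's body presses on something with over 40 N, if the wrist force passes 120 N, or if a joint passes its speed limit or range.

## Robot

A 6-joint arm with a two-finger parallel gripper is mounted at the origin on a cart in front of the work surface, level with it; the furniture and walls round the work are solid. World frame = base frame: x ahead of the robot, y to its left, z up, the work surface at z = 0. Lengths are in m, angles in rad, forces in N, time in s.
With the tool pointing down it reaches from about 0.3 to 0.775 m from the base axis. Payload 14.6 kg.
Tool frame: the origin (TCP) lies midway between the tips of the shut fingers; the grasp point (between the pads) lies 19 mm behind it (r.tcp_to_grasp is the distance from the TCP to the grasp point, in m); z points along the fingers, y is the line along which they close (so a half turn about z gives the same grasp; the last joint's range is limited). The gripper opens to 85 mm and grips with 20 to 120 N. Pads are 22 mm wide; open, the fingers measure 114 mm over their backs; the gripper's body (76 mm by 85 mm) begins 54 mm behind the grasp point. The pads swing forward as they close: fully open they stand 13 mm farther back than shut.
Start: joints at [-1.294, 0.3, 1.521, -0, 1.321, -0.067], TCP at [0.185, -0.518, 0.231] pointing down, gripper open.
Joint ranges: [-3.03, 3.03], [-0.79, 2.21], [0.23, 2.52], [-1.04, 4.18], [0, 3.07], [-2.55, 2.55]. Speed limits (rad/s): [2.22, 2.22, 2.57, 3.14, 3.14, 3.14].

## Interface

Orientations are given as a 3x3 rotation matrix whose columns are the frame's x, y, z axes.
In Python, from workcell import r gives the robot as it stands. The module is installed in compiled form; this text tells all that it offers.
- The arm moves only by the shell command python3 -m creep 'ROWS'. ROWS is JSON, a list of rows, each a list of 7 numbers: the turn, a rotation vector about the tool's x, y, z scaled (see below), then the shift along the tool's x, y, z scaled (see below), then the finger opening in mm, from 0 to 85.4. In form: [[wx, wy, wz, tx, ty, tz, hand], ...]. A call has 1 to 5 rows; each row is the pose to reach, as a shift and turn from the pose commanded when the call began, along the tool's axes at that moment; what a row does not reach only later rows make up. The controller multiplies each number of a shift by 40 cm and each number of a turn by 60 degrees. A row lasts 1/10 s, in which the tool goes at most 50 mm and 8.59 degrees, less where a joint would pass 70% of its speed; a pose out of reach is approached as far as the arm can. A call with a number of a shift or a turn outside -1 to 1 is refused whole. A call with a gripper value outside its range is refused whole. The fingers move at their own pace and stop on an object; the grip force is fixed at half the most. Time passes only in rows, so rows that repeat a pose let the fingers close. It gives the time, the measured TCP pose, the force, the opening and the grip force at its end, in the units of the state.
- r.read_state(): the state, without advancing time (a new reading comes with each control period).
- r.grab_frame(name): name is "scene" or "top" or "wrist"; returns a dict with "img" (384x512x3 uint8, blue, green, red), "vertical_fov" (degrees; the focal length in pixels is half the picture's height over the tangent of half this angle, whatever the lens; pixels are square), "cx", "cy" (the principal point, pixels), "R" (3x3) and "t" (3): a world point X has camera coordinates R X + t; the wrist camera has in their place "T_tool_cam" (4x4, takes a point from camera to tool coordinates, whose origin is the TCP and whose axes are the flange's). Camera axes: x right, y down, z forward; pixel columns grow to the right and rows downward; lengths in m; the calibration is good to about 2 mm. A picture is of the moment at which its call begins: read the wrist's pose just before it. There is no depth.
- r.close_job(): hands the job in; it is judged then, once.
Trained networks look in a picture, given as the dict that the camera call returned (one of the last four; its "shot" number tells which), for a name from the list of things; names that differ only in an ending like _2 or _b are one class to them, and where a whole thing is asked for, a point or a joint stands for the part that bears it (a point fixed in the world has none). Each returns a list of dicts, best first, with "score" (0 to 1); they miss things now and then, are a little off and sometimes report something else, mostly with a low value. They report only what shows in the picture. A call takes as long as a camera call.
- r.look_for(query, picture): "xy" ([column, row] in pixels, amid what is visible of it).
- r.trace(query, picture): "region" (384x512 bool, what is visible of it) and "xy" ([column, row] in pixels, amid what is visible of it).
- r.mark_of(query, picture): "xy" ([column, row] in pixels: a listed point, or the origin of a listed thing).
The state is a dict: "t": time; "joint_positions": joint angles; "dq": joint speeds; "effort": joint torques, N m; "ee_pos": TCP position; "tool_rot": TCP orientation; "ft_force": force on the tool from outside, world axes, zero at the start; "ft_torque": the same for the moment, N m; "opening": finger opening in m; "grip_force": force on a finger pad.
Only numpy, scipy, OpenCV 4.12 (cv2) and the standard library are available. Lean on these libraries where they do the work, as an engineer would, in place of code of your own. Each camera call takes 0.05 s, during which the arm holds its last target. There are 200 camera calls.

## Working session

There is one attempt and no reset: what is moved stays moved. The work goes in short steps, Python scripts to look and compute and a shell command to move; the robot and the scene stay as the last step left them, time stands still between calls to the robot, and variables do not carry over. Pictures are saved under pics/ and viewed, at most 10 in all, crops included, and the job is handed in when it is done.

```bash
mkdir -p pics
cat > h.py <<'E'
import numpy as np, cv2
from workcell import r
def K(p):
    f=192/np.tan(np.radians(p["vertical_fov"])/2); return f,p["cx"],p["cy"]
def cam(p,ee=None,R=None):
    if "R" in p: return np.array(p["R"]),np.array(p["t"])
    T=np.eye(4);T[:3,:3]=R;T[:3,3]=ee
    M=np.linalg.inv(T@np.array(p["T_tool_cam"])); return M[:3,:3],M[:3,3]
def onz(p,uv,z,c=None):
    R,t=c or cam(p); f,cx,cy=K(p)
    d=R.T@np.array([(uv[0]-cx)/f,(uv[1]-cy)/f,1]); C=-R.T@t
    return C+d*(z-C[2])/d[2]
def proj(p,X,c=None):
    R,t=c or cam(p); f,cx,cy=K(p); q=R@np.asarray(X)+t
    return np.array([f*q[0]/q[2]+cx,f*q[1]/q[2]+cy])
E
python3 - <<'E'
from h import *
ims=[]
for n in ["scene","top"]:
    p=r.grab_frame(n); ims.append(p["img"]); cv2.imwrite(f"pics/{n}0.png",p["img"])
    print(n,-np.array(p["R"]).T@p["t"])
    for q,z in [("dock",0),("head_edge",.27),("tab",.072),("dial_grip",.062),("flask",0),("beaker",0)]:
        for m in r.mark_of(q,p)[:2]: print(q,np.round(m["xy"]),round(m["score"],2),onz(p,m["xy"],z).round(3))
E
```

```text
scene [ 0.21325036 -0.86301565  0.80511225]
dock [268. 267.] 0.64 [ 0.587 -0.173 -0.   ]
head_edge [265. 173.] 0.81 [ 0.586 -0.163  0.27 ]
tab [281. 239.] 0.95 [ 0.622 -0.17   0.072]
dial_grip [216. 226.] 0.66 [ 0.509 -0.038  0.062]
flask [290. 315.] 0.61 [ 0.559 -0.323  0.   ]
beaker [270. 214.] 0.87 [0.69  0.003 0.   ]
beaker [263. 177.] 0.65 [0.758 0.175 0.   ]
top [ 0.50327679 -0.10678282  1.0202799 ]
dock [278. 198.] 0.59 [ 0.586 -0.164  0.   ]
head_edge [284. 193.] 0.58 [ 0.576 -0.162  0.27 ]
tab [285. 183.] 0.85 [ 0.622 -0.181  0.072]
dial_grip [233. 229.] 0.7 [ 0.497 -0.035  0.062]
flask [335. 215.] 0.59 [ 0.533 -0.33   0.   ]
beaker [218. 166.] 0.75 [0.684 0.012 0.   ]
beaker [277. 200.] 0.32 [ 0.582 -0.16   0.   ]
```

View pics/scene0.png

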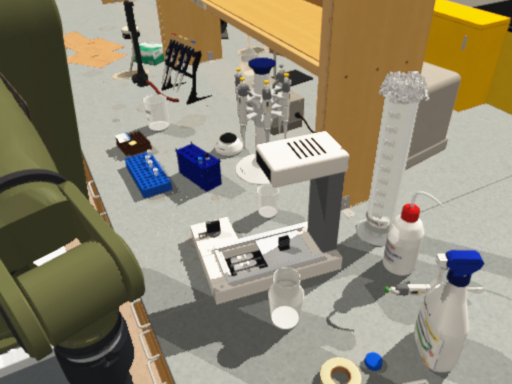

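View pics/top0.png

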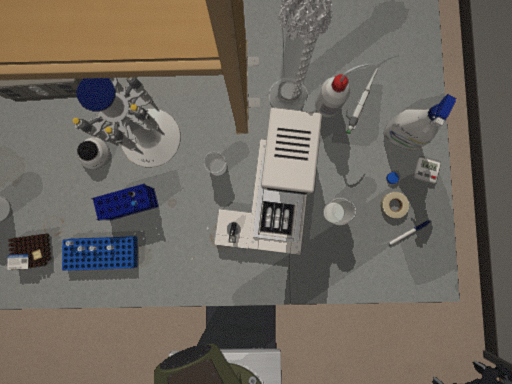

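The pictures show the dock around (278,198) in the top view, yawed about -6° (dock x goes up and slightly right). The tab is visible at (281,239) in the scene view, the dial knob is at (233,229) in the top view, and the flask is at (338,211) and beaker at (217,163). The marks agree with this.

```bash
cat >> h.py <<'E'
from scipy.spatial.transform import Rotation as Ro
O=np.array([.5865,-.166,0]); YAW=np.radians(-5.9)
def D(yaw=None): return Ro.from_euler('z',YAW if yaw is None else yaw).as_matrix()
def w(x,y,z): return O+D()@np.array([x,y,z])
def tilt(a,s=1,yaw=None):
    "tool rot: z down+back tilted a deg, y=s*dock y"
    z=np.array([np.sin(np.radians(a)),0,-np.cos(np.radians(a))]); y=np.array([0,s,0.])
    return D(yaw)@np.c_[np.cross(y,z),y,z]
def plan(P,R):
    "P TCP target, R rot; print row numbers"
    s=r.read_state(); R0=np.array(s["tool_rot"]); 
    print("turn",(np.degrees(Ro.from_matrix(R0.T@R).as_rotvec())/60).round(3),"shift",(R0.T@(P-s["ee_pos"])/.4).round(3), "t",round(s["t"],2))
E
python3 - <<'E'
from h import *
s=r.read_state(); print(np.round(s["tool_rot"],2),s["opening"],s["t"])
for a in (1,-1):
    R=tilt(35,a); print(a); plan(w(-.13,0,.2)-0*R[:,2],R)
print(r.grab_frame("wrist")["T_tool_cam"])
E
```

```text
[[ 0.94  0.34 -0.  ]
 [ 0.34 -0.94  0.  ]
 [-0.   -0.   -1.  ]] 0.08565963290265713 0.7
1
turn [-0.778 -0.177 -2.468] shift [ 0.947 -0.63   0.078] t 0.7
-1
turn [-0.13   0.574  0.413] shift [ 0.947 -0.63   0.078] t 0.7
[[ 3.20360704e-04 -9.52297986e-01 -3.05169532e-01  7.71677313e-02]
 [ 9.99999594e-01  5.62221642e-04 -7.04663938e-04  7.99838729e-04]
 [ 8.42622964e-04 -3.05169182e-01  9.52297779e-01 -1.42618553e-01]
 [ 0.00000000e+00  0.00000000e+00  0.00000000e+00  1.00000000e+00]]
```

```bash
python3 -m creep '[[-0.13,0.574,0.413,0.947,-0.63,0.078,85],[-0.13,0.574,0.413,0.947,-0.63,0.078,70],[-0.13,0.574,0.413,0.947,-0.63,0.078,60],[-0.13,0.574,0.413,0.947,-0.63,0.078,50],[-0.13,0.574,0.413,0.947,-0.63,0.078,50]]'
python3 - <<'E'
from h import *
plan(w(-.13,0,.2),tilt(35,-1)); print(np.round(r.read_state()["joint_positions"],2))
E
```

```text
t: 1.25
ee_pos: [0.3349, -0.3167, 0.2145]
tool_rot: [[0.813, -0.106, 0.573], [-0.087, -0.994, -0.06], [0.576, -0.001, -0.817]]
ft_force: [1.6, 0.3, 1.5]
opening: 0.0499
grip_force: 0.0
turn [ 0.001 -0.003 -0.003] shift [ 0.192 -0.44   0.18 ] t 1.25
[-1.1  -0.07  2.08  0.68  0.88  0.2 ]
```

```bash
python3 -m creep '[[0,0,0,0.19,-0.44,0.18,50],[0,0,0,0.19,-0.44,0.18,50],[0,0,0,0.19,-0.44,0.18,50],[0,0,0,0.19,-0.44,0.18,50],[0,0,0,0.19,-0.44,0.18,50]]'
python3 - <<'E'
from h import *
s=r.read_state(); p=r.grab_frame("wrist"); c=cam(p,s["ee_pos"],np.array(s["tool_rot"]))
print(np.round(s["joint_positions"],2), np.round(s["ee_pos"],3))
for q,z in [("dock",0),("tab",.072),("dial_grip",.062),("head_edge",.27)]:
    for m in r.mark_of(q,p)[:1]: print(q,np.round(m["xy"]),round(m["score"],2),onz(p,m["xy"],z,c).round(4))
print(proj(p,w(.036,0,.072),c),proj(p,w(-.1,.12,.062),c))
cv2.imwrite("pics/w1.png",p["img"])
E
```

```text
t: 1.75
ee_pos: [0.4571, -0.1482, 0.1985]
tool_rot: [[0.816, -0.094, 0.57], [-0.077, -0.996, -0.053], [0.572, -0.001, -0.82]]
ft_force: [-0.7, -0.5, 1.0]
opening: 0.0501
grip_force: 0.0
[-0.51 -0.08  2.14  0.45  0.56  0.84] [ 0.457 -0.148  0.199]
dock [260. 162.] 0.65 [ 0.5825 -0.1695  0.    ]
tab [261.  92.] 0.58 [ 0.6272 -0.1743  0.072 ]
dial_grip [120. 234.] 0.58 [ 0.5018 -0.0368  0.062 ]
[257.04337081  96.24997142] [119.34746228 237.24705348]
```

View pics/w1.png

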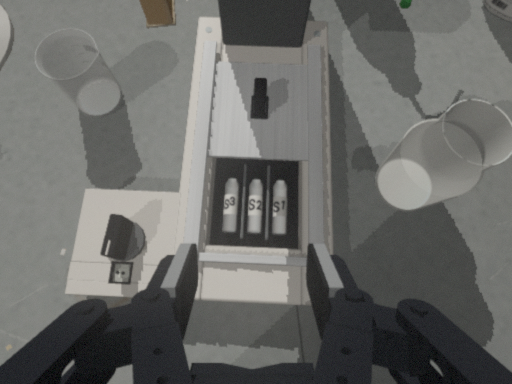

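The wrist view is clear. The tab spans (260,78)–(260,118), the tray with its vials is at (255,205), and the dial bar is at (120,237) with two dots in its window at (121,272). Next I overlay the dock model to fix the yaw.

Run:
```python
import h; from h import *
s=r.read_state(); p=r.grab_frame("wrist"); c=cam(p,s["ee_pos"],np.array(s["tool_rot"]))
# pixel picks on body top (z=.04): find edge pixels world
L=[(np.array(a),onz(p,a,z,c)) for a,z in [((79,188),.04),((68,292),.04),((184,191),.04),((215,156),.0445),((301,160),.0445)]]
for a,X in L: print(a,X.round(4))
for (o,y,col) in [([.5865,-.166,0],-5.9,(0,0,255)),([.5855,-.169,0],-7.0,(0,255,0))]:
    h.O=np.array(o); h.YAW=np.radians(y)
    def ln(a,b): cv2.line(p["img"],tuple(int(v) for v in proj(p,w(*a),c).round()),tuple(int(v) for v in proj(p,w(*b),c).round()),col,1)
    for v in (.075,-.075): ln((-.15,v,.04),(.165,v,.04))
    ln((-.15,.168,.04),(-.05,.168,.04)); ln((-.05,.075,.04),(-.05,.168,.04)); ln((-.15,-.075,.04),(-.15,.168,.04))
    for v in (.05,-.05): ln((-.1,v,.05),(.1,v,.05))
cv2.imwrite("pics/w2.png",cv2.resize(p["img"][:310,40:360],None,fx=1.9,fy=1.9,interpolation=cv2.INTER_CUBIC))
```

```text
[ 79 188] [0.5553 0.0051 0.04  ]
[ 68 292] [0.4572 0.0105 0.04  ]
[184 191] [ 0.5416 -0.0975  0.04  ]
[215 156] [ 0.5735 -0.1307  0.0445]
[301 160] [ 0.5604 -0.2154  0.0445]
```

View pics/w2.png

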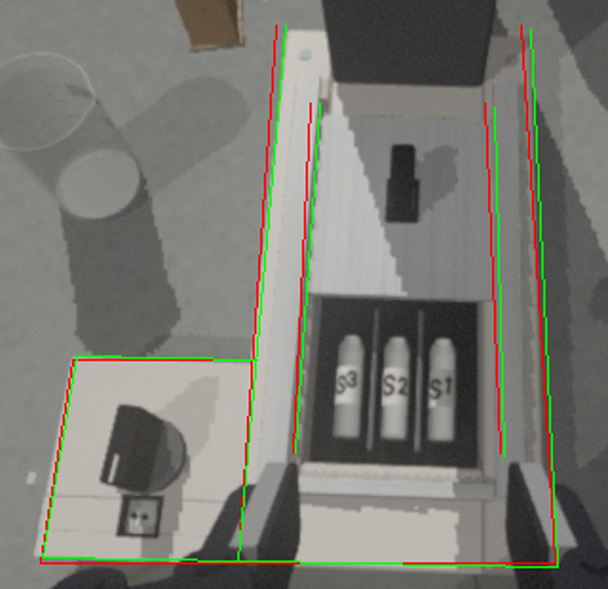

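Green fits (yaw about -7.2°). I will come in low from the front under the head.

```bash
sed -i 's/^O=.*/O=np.array([.587,-.168,0]); YAW=np.radians(-7.2)/' h.py
python3 - <<'E'
from h import *
plan(w(-.03,0,.068),tilt(35,-1))
E
```

```text
turn [-0.012  0.002  0.018] shift [ 0.025 -0.003  0.416] t 2.05
```

```bash
python3 -m creep '[[-0.012,0,0.018,0.025,-0.003,0.416,40],[-0.012,0,0.018,0.025,-0.003,0.416,40],[-0.012,0,0.018,0.025,-0.003,0.416,40],[-0.012,0,0.018,0.025,-0.003,0.416,40],[-0.012,0,0.018,0.025,-0.003,0.416,40]]'
python3 - <<'E'
from h import *
s=r.read_state(); p=r.grab_frame("wrist"); c=cam(p,s["ee_pos"],np.array(s["tool_rot"]))
print(np.round(s["ee_pos"],3))
m=r.mark_of("tab",p)[:1]
for q in m: print(q["xy"],q["score"],D().T@(onz(p,q["xy"],.072,c)-O))
plan(w(.0515,0,.0565),tilt(35,-1))
cv2.imwrite("pics/w3.png",p["img"])
E
```

```text
t: 2.55
ee_pos: [0.5574, -0.1635, 0.0652]
tool_rot: [[0.816, -0.125, 0.564], [-0.104, -0.992, -0.07], [0.569, -0.001, -0.823]]
ft_force: [-0.4, -0.6, 1.0]
opening: 0.0403
grip_force: 0.0
[ 0.557 -0.164  0.065]
[253.7, 116.8] 0.83 [ 0.03913227 -0.00136776  0.072     ]
turn [-0.     0.002  0.   ] shift [0.15  0.002 0.14 ] t 2.65
```

View pics/w3.png

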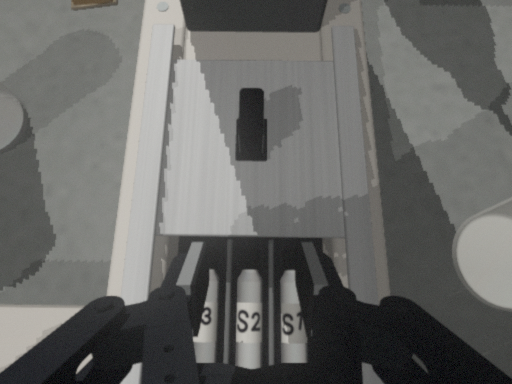

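The tab is at (252,124), centred between the fingers at (190 and 315). Go in and close.

```bash
python3 -m creep '[[0,0,0,0.15,0.002,0.138,40],[0,0,0,0.15,0.002,0.138,40],[0,0,0,0.15,0.002,0.138,40],[0,0,0,0.15,0.002,0.138,0],[0,0,0,0.15,0.002,0.138,0]]'; python3 -m creep '[[0,0,0,0,0,0,0],[0,0,0,0,0,0,0],[0,0,0,0,0,0,0]]';  python3 - <<'E'
from h import *
s=r.read_state(); R=np.array(s["tool_rot"]);print(D().T@(s["ee_pos"]-O))
d=-.1*D()[:,0]; print(R.T@d/.4)
E
```

```text
t: 3.15
ee_pos: [0.6372, -0.1735, 0.058]
tool_rot: [[0.813, -0.124, 0.568], [-0.102, -0.992, -0.071], [0.573, -0.0, -0.82]]
ft_force: [-0.6, 19.0, 6.8]
opening: 0.012
grip_force: 13.8
t: 3.45
ee_pos: [0.6381, -0.1734, 0.0582]
tool_rot: [[0.813, -0.124, 0.569], [-0.102, -0.992, -0.071], [0.574, -0.0, -0.819]]
ft_force: [-2.0, 2.8, 5.8]
opening: 0.0112
grip_force: 59.0
[0.05138424 0.00107488 0.05815422]
[-0.20478781 -0.00030377 -0.14339407]
```

```bash
python3 -m creep '[[0,0,0,-0.035,0,-0.024,0],[0,0,0,-0.07,0,-0.049,0],[0,0,0,-0.105,0,-0.073,0],[0,0,0,-0.14,0,-0.098,0],[0,0,0,-0.172,0,-0.12,0]]'
python3 - <<'E'
from h import *
s=r.read_state();print(D().T@(s["ee_pos"]-O))
E
```

```text
t: 3.95
ee_pos: [0.5545, -0.1618, 0.0581]
tool_rot: [[0.813, -0.122, 0.569], [-0.101, -0.992, -0.069], [0.573, -0.001, -0.819]]
ft_force: [4.5, 14.0, 7.8]
opening: 0.0108
grip_force: 60.8
[-0.0330215   0.00207521  0.05807184]
```

```bash
python3 -m creep '[[0,0,0,-0.008,0.002,-0.006,0],[0,0,0,-0.016,0.002,-0.011,0]]'; python3 -m creep '[[0,0,0,-0.008,0,-0.006,0],[0,0,0,-0.008,0,-0.006,0]]'
python3 - <<'E'
from h import *
s=r.read_state();print(D().T@(s["ee_pos"]-O), D().T@s["ft_force"])
E
```

```text
t: 4.15
ee_pos: [0.5471, -0.1608, 0.058]
tool_rot: [[0.813, -0.121, 0.569], [-0.101, -0.993, -0.067], [0.573, -0.003, -0.82]]
ft_force: [4.8, 20.4, 10.5]
opening: 0.0106
grip_force: 61.1
t: 4.35
ee_pos: [0.544, -0.1605, 0.0581]
tool_rot: [[0.813, -0.121, 0.57], [-0.101, -0.993, -0.068], [0.573, -0.002, -0.819]]
ft_force: [15.5, 18.7, 1.1]
opening: 0.0107
grip_force: 65.8
[-0.04357224  0.00210432  0.05813205] [12.98210832 20.53637601  1.07870672]
```

```bash
python3 -m creep '[[0,0,0,-0.008,0,-0.006,0],[0,0,0,-0.008,0,-0.006,0]]'
python3 - <<'E'
from h import *
s=r.read_state();print(D().T@(s["ee_pos"]-O), D().T@s["ft_force"]); p=r.grab_frame("wrist");cv2.imwrite("pics/w4.png",p["img"])
E
```

```text
t: 4.55
ee_pos: [0.5413, -0.1601, 0.0586]
tool_rot: [[0.812, -0.121, 0.571], [-0.1, -0.993, -0.068], [0.575, -0.002, -0.818]]
ft_force: [42.1, 15.7, -13.7]
opening: 0.0109
grip_force: 62.4
[-0.04628887  0.0020986   0.05862309] [ 39.812326   20.8803207 -13.6861678]
```

View pics/w4.png

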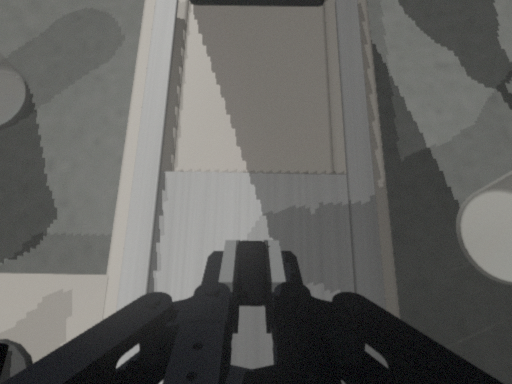

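The force rose to 40 N at the front stop, and the cover's back edge has moved forward to row 172, so it is home. Release and rise back along the fingers.

```bash
python3 -m creep '[[0,0,0,0,0,0,40],[0,0,0,0,0,0,40],[0,0,0,0,0,0,40],[0,0,0,0,0,-0.2,40],[0,0,0,0,0,-0.3,40]]'
python3 - <<'E'
from h import *
# view pose: over the dial, straight down
plan(w(-.16,.09,.24),tilt(20,-1))
E
```

```text
t: 5.1
ee_pos: [0.4805, -0.1545, 0.1376]
tool_rot: [[0.817, -0.124, 0.563], [-0.103, -0.992, -0.07], [0.567, -0.001, -0.824]]
ft_force: [0.9, -0.6, 2.1]
opening: 0.0398
grip_force: 0.0
turn [-0.001 -0.243  0.   ] shift [ 0.037 -0.225 -0.285] t 5.1
```

```bash
python3 -m creep '[[0,-0.243,0,0.037,-0.225,-0.285,50],[0,-0.243,0,0.037,-0.225,-0.285,50],[0,-0.243,0,0.037,-0.225,-0.285,50],[0,-0.243,0,0.037,-0.225,-0.285,50],[0,-0.243,0,0.037,-0.225,-0.285,50]]'
python3 - <<'E'
from h import *
s=r.read_state(); p=r.grab_frame("wrist"); c=cam(p,s["ee_pos"],np.array(s["tool_rot"]))
print(np.round(s["ee_pos"],3),np.round(s["joint_positions"],2))
for n in ("tab","dial_grip"):
  for q in r.mark_of(n,p)[:1]: print(n,q["xy"],q["score"],D().T@(onz(p,q["xy"],.072 if n=="tab" else .062,c)-O))
def box(X,k): # window crop rectified on plane z
    f=[proj(p,w(*a),c) for a in X]; return np.float32(f)
# rectified top view of plane z=.044 (dock), 3 px/mm : x -150..20 , y -50..168
q=box([(.02,.168,.044),(.02,-.06,.044),(-.15,-.06,.044),(-.15,.168,.044)],0)
W,H=int(228*3),170*3
M=cv2.getPerspectiveTransform(q,np.float32([(0,0),(W,0),(W,H),(0,H)]))
cv2.imwrite("pics/w5.png",cv2.warpPerspective(p["img"],M,(W,H),flags=cv2.INTER_CUBIC))
E
```

```text
t: 5.6
ee_pos: [0.4409, -0.0575, 0.2444]
tool_rot: [[0.929, -0.122, 0.35], [-0.114, -0.993, -0.043], [0.352, 0.0, -0.936]]
ft_force: [-0.3, -0.7, 0.2]
opening: 0.05
grip_force: 0.0
[ 0.441 -0.057  0.244] [-0.23 -0.14  2.    0.05  0.92  1.44]
tab [341.2, 123.8] 0.68 [-0.05308461  0.00266442  0.072     ]
dial_grip [222.5, 173.8] 0.85 [-0.10200158  0.12009973  0.062     ]
```

View pics/w5.png

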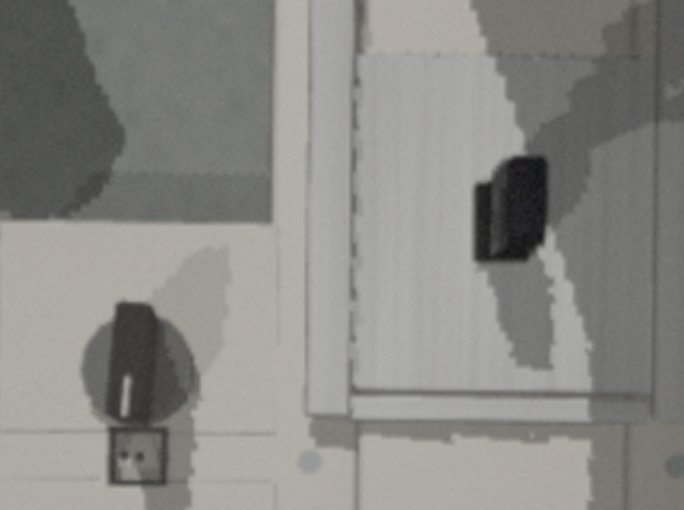

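The cover sits against the front bar (row 392) with its tab at dock x of about -50. The dial bar leans about -0.07 rad and the two dots at (131,457) are just left of the window middle (137). So the dial is at about 0.53 and needs +0.67 rad.

Run:
```python
from h import *
plan(w(-.101,.12,.10),tilt(0,-1,YAW-.07))
```

```text
turn [-0.012 -0.338  0.068] shift [ 0.015 -0.075  0.38 ] t 5.75
```

```bash
python3 -m creep '[[-0.012,-0.338,0.068,0.015,-0.075,0.38,45],[-0.012,-0.338,0.068,0.015,-0.075,0.38,45],[-0.012,-0.338,0.068,0.015,-0.075,0.38,45],[-0.012,-0.338,0.068,0.015,-0.075,0.38,45],[-0.012,-0.338,0.068,0.015,-0.075,0.38,45]]'
python3 - <<'E'
from h import *
s=r.read_state(); p=r.grab_frame("wrist"); c=cam(p,s["ee_pos"],np.array(s["tool_rot"]))
for q in r.mark_of("dial_grip",p)[:1]: print(q["xy"],q["score"],D().T@(onz(p,q["xy"],.062,c)-O))
plan(w(-.101,.12,.051),tilt(0,-1,YAW-.07))
cv2.imwrite("pics/w6.png",p["img"])
E
```

```text
t: 6.25
ee_pos: [0.5012, -0.0364, 0.0961]
tool_rot: [[0.981, -0.195, -0.007], [-0.195, -0.981, 0.002], [-0.008, -0.0, -1.0]]
ft_force: [0.2, -1.0, 0.6]
opening: 0.0448
grip_force: 0.0
[247.6, 229.6] 0.68 [-0.10353369  0.12108401  0.062     ]
turn [-0.001  0.    -0.001] shift [-0.001 -0.001  0.124] t 6.35
```

View pics/w6.png

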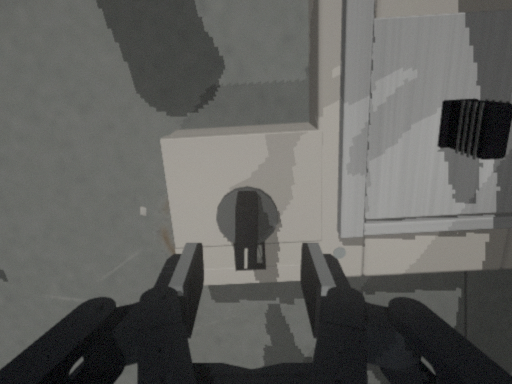

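The bar is at (250,230), aligned and centred between the fingers. Go down and close.

```bash
python3 -m creep '[[0,0,0,-0.002,-0.001,0.06,45],[0,0,0,-0.002,-0.001,0.116,45],[0,0,0,-0.002,-0.001,0.116,45],[0,0,0,-0.002,-0.001,0.116,0],[0,0,0,-0.002,-0.001,0.116,0]]'; python3 -m creep '[[0,0,0,0,0,0,0],[0,0,0,0,0,0,0],[0,0,0,0,0,0,0]]'
```

```text
t: 6.85
ee_pos: [0.5025, -0.0359, 0.0562]
tool_rot: [[0.981, -0.195, 0.004], [-0.195, -0.981, 0.0], [0.003, -0.001, -1.0]]
ft_force: [-0.1, 1.4, 0.6]
opening: 0.0169
grip_force: 1.0
t: 7.15
ee_pos: [0.5029, -0.0341, 0.0565]
tool_rot: [[0.981, -0.194, 0.004], [-0.194, -0.981, 0.002], [0.004, -0.003, -1.0]]
ft_force: [-1.8, 17.1, 12.0]
opening: 0.0105
grip_force: 61.9
```

```bash
python3 -m creep '[[0,0,-0.128,0,0,0,0],[0,0,-0.256,0,0,0,0],[0,0,-0.384,0,0,0,0],[0,0,-0.512,0,0,0,0],[0,0,-0.645,0,0,0,0]]'; python3 -m creep '[[0,0,0,0,0,0,0]]'
python3 - <<'E'
from h import *
R=np.array(r.read_state()["tool_rot"]); print(np.arctan2(R[1,0],R[0,0])-YAW+.6)
E
```

```text
t: 7.65
ee_pos: [0.5028, -0.033, 0.0565]
tool_rot: [[0.884, 0.467, 0.004], [0.467, -0.884, 0.004], [0.005, -0.002, -1.0]]
ft_force: [-1.6, 28.7, 13.2]
opening: 0.0106
grip_force: 62.2
t: 7.75
ee_pos: [0.5028, -0.033, 0.0565]
tool_rot: [[0.885, 0.466, 0.004], [0.466, -0.885, 0.004], [0.005, -0.002, -1.0]]
ft_force: [-1.7, 27.2, 13.2]
opening: 0.0108
grip_force: 62.1
1.2109560608009846
```

Release, rise and check.

```bash
python3 -m creep '[[0,0,0,0,0,0,45],[0,0,0,0,0,0,45],[0,0,0,0,0,0,45],[0,0,0,0,0,-0.1,45],[0,0,0,-0.05,0,-0.22,45]]'
python3 - <<'E'
from h import *
plan(w(-.16,.09,.24),tilt(20,-1))
E
```

```text
t: 8.25
ee_pos: [0.4846, -0.0443, 0.1407]
tool_rot: [[0.887, 0.462, -0.002], [0.462, -0.887, 0.001], [-0.001, -0.002, -1.0]]
ft_force: [-0.0, -0.1, 0.0]
opening: 0.0449
grip_force: 0.0
turn [-0.102  0.325  0.572] shift [-0.117 -0.021 -0.248] t 8.25
```

```bash
python3 -m creep '[[-0.102,0.325,0.572,-0.117,-0.021,-0.248,45],[-0.102,0.325,0.572,-0.117,-0.021,-0.248,45],[-0.102,0.325,0.572,-0.117,-0.021,-0.248,45],[-0.102,0.325,0.572,-0.117,-0.021,-0.248,45],[-0.102,0.325,0.572,-0.117,-0.021,-0.248,45]]'
python3 - <<'E'
from h import *
s=r.read_state(); p=r.grab_frame("wrist"); c=cam(p,s["ee_pos"],np.array(s["tool_rot"]))
q=np.float32([proj(p,w(*a),c) for a in [(.02,.168,.044),(.02,-.06,.044),(-.15,-.06,.044),(-.15,.168,.044)]])
M=cv2.getPerspectiveTransform(q,np.float32([(0,0),(684,0),(684,510),(0,510)]))
cv2.imwrite("pics/w7.png",cv2.warpPerspective(p["img"],M,(684,510),flags=cv2.INTER_CUBIC))
p=r.grab_frame("top")
for n in ("flask","beaker"):
  for m in r.mark_of(n,p)[:1]: print(n,np.round(m["xy"]),onz(p,m["xy"],0).round(3))
E
```

```text
t: 8.75
ee_pos: [0.4388, -0.0591, 0.2406]
tool_rot: [[0.929, -0.131, 0.346], [-0.123, -0.991, -0.045], [0.349, -0.001, -0.937]]
ft_force: [0.6, -0.0, 0.6]
opening: 0.0451
grip_force: 0.0
flask [335. 216.] [ 0.531 -0.329  0.   ]
beaker [220. 165.] [0.687 0.005 0.   ]
```

View pics/w7.png

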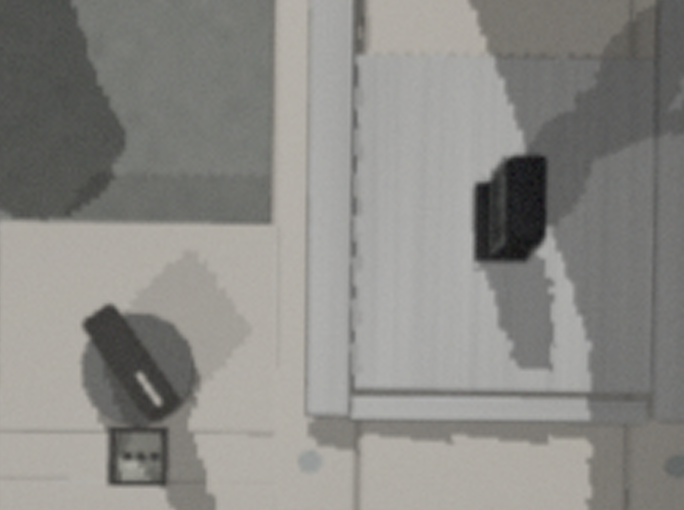

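Three dots are centred in the window at about (140,457), the cover is home at row 392, and the flask and beaker have not moved.

```bash
python3 -c "
from workcell import r
print(r.close_job())"
```

```text
the job is handed in; nothing more can be done
None
```

I handed in the job with the cover against its front stop, three dots in the dial window (about 1.2 rad), and the flask and beaker not moved; no verdict came back.

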